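# Pack the stacking spice tub

## Task

First empty the crumpled packing paper out of the lower tub into the green caddy, then stand all the spice jars upright inside the tub. When they are all in, stack the handled tray on top of the tub so that its corner lugs drop into the tub's corner sockets and it sits flush on the rim all round; leave the oil bottle, the mug and the sponge where they are.

Things in the scene. Friction and masses are not known exactly. Their poses are not given: they have to be found in the camera images.
- tub: the lower tub: teal open box, 220 mm (x, long side) by 160 mm (y), 56 mm high, 0.6 kg, loose, walls and floor 4 mm; origin at the centre of its underside. In each inner corner a post as high as the rim with an 18 mm square socket in its top, centred at x = +-97, y = +-67 mm, over 14 mm deep; posts fill the corners beyond x = +-85, y = +-55 mm
- tub_rim (a point): the middle of the tub's mouth, at rim height, 56 mm above the tub's origin; axes as the tub's
- tray: the upper tray: cream, 220 mm (x, long side) by 160 mm (y), walls 40 mm high, 0.35 kg, standing on four round tapered corner lugs (x = +-97, y = +-67 mm; 14 mm long, 14 mm diameter, 9 mm at the tip). Origin at the centre, level with the lug tips. Goes on the tub either way round; seated, its underside lies on the tub's rim, lugs fully in the sockets (2 mm play each side)
- tray_base (a point): the centre of the tray's underside, 14 mm above the lug tips (the tray's origin); axes as the tray's
- tray_grip (a point): the middle of the tray's wooden handle bar, 110 mm above the lug tips, over the tray's centre of mass: the bar is 124 mm long (along the tray's x), 16 mm wide (y) and 20 mm high, on two thin steel posts 58 mm either side of the middle
- caddy: the green paper caddy: open square box, 150 mm by 150 mm, 130 mm high, walls 4 mm, fixed; origin at the centre of its underside. It and the tray change sides from start to start
- caddy_mouth (a point): the middle of the caddy's open mouth, 130 mm above the worktop
- paper1: a crumpled ball of brown packing paper, 40 mm across and 36 mm high, 15 g, lying in the tub at the start; origin at its middle. There are 3 or 4 balls; absent ones read None
- paper2: a crumpled ball of brown packing paper, 40 mm across and 36 mm high, 15 g, lying in the tub at the start; origin at its middle. There are 3 or 4 balls; absent ones read None
- paper3: a crumpled ball of brown packing paper, 40 mm across and 36 mm high, 15 g, lying in the tub at the start; origin at its middle. There are 3 or 4 balls; absent ones read None
- paper4: a crumpled ball of brown packing paper, 40 mm across and 36 mm high, 15 g, lying in the tub at the start; origin at its middle. There are 3 or 4 balls; absent ones read None
- jar1: a squat round spice jar, 50 mm diameter, 46 mm high, about 0.13 kg, coloured filling and steel lid, standing on the worktop at the start; origin at the centre of its underside, z up through the lid. There are 3 or 4 jars; absent ones read None
- jar2: a squat round spice jar, 50 mm diameter, 46 mm high, about 0.13 kg, coloured filling and steel lid, standing on the worktop at the start; origin at the centre of its underside, z up through the lid. There are 3 or 4 jars; absent ones read None
- jar3: a squat round spice jar, 50 mm diameter, 46 mm high, about 0.13 kg, coloured filling and steel lid, standing on the worktop at the start; origin at the centre of its underside, z up through the lid. There are 3 or 4 jars; absent ones read None
- jar4: a squat round spice jar, 50 mm diameter, 46 mm high, about 0.13 kg, coloured filling and steel lid, standing on the worktop at the start; origin at the centre of its underside, z up through the lid. There are 3 or 4 jars; absent ones read None
- oil: bystander: green oil bottle, 64 mm diameter, 210 mm high; origin at the centre of its underside
- mug: bystander: blue mug, 80 mm diameter, 90 mm high; origin at the centre of its underside
- sponge: bystander: yellow and green sponge scourer, 75 by 110 mm, 31 mm high; origin at the centre of its underside

How it is judged:
On the way, in this order (a step that is already met when the one before it is completed fails the run):
1. all the packing paper is in the caddy (horizontal distance between each of paper1, paper2, paper3, paper4 and caddy_mouth below 0.09 m and height (world z) of each of paper1, paper2, paper3, paper4 below 0.115 m), for 0.2 s.
2. all the jars stand upright in the tub (z of each of jar1, jar2, jar3, jar4 in the frame of tub below 0.012 m and angle between each of jar1, jar2, jar3, jar4's own z axis and vertical below 0.15 rad and x of jar1 in the frame of tub between -0.1 and 0.1 m and y of jar1 in the frame of tub between -0.07 and 0.07 m and x of jar2 in the frame of tub between -0.1 and 0.1 m and y of jar2 in the frame of tub between -0.07 and 0.07 m and x of jar3 in the frame of tub between -0.1 and 0.1 m and y of jar3 in the frame of tub between -0.07 and 0.07 m and x of jar4 in the frame of tub between -0.1 and 0.1 m and y of jar4 in the frame of tub between -0.07 and 0.07 m), for 0.2 s.
3. the tray is stacked on the tub, lugs home in the sockets (horizontal distance between tray_base and tub_rim below 0.006 m and z of tray_base in the frame of tub_rim below 0.004 m and angle between the x axis of tray and the x axis of tub, either way round below 0.05 rad and angle between the z axis of tray and the z axis of tub, either way round below 0.03 rad), for 0.2 s.
At the end, for the whole second after the job is handed in: Every paper ball lies in the caddy below its rim; every jar stands on the tub's floor, upright to 0.15 rad; the tray rests on the tub's rim to 4 mm, centred to 6 mm, parallel to 0.03 rad, lined up to 0.05 rad (either way round), at rest, the tub flat on the worktop (all of step 1 and all of step 2 and all of step 3 and linear speed of tray below 0.03 m/s and angle between tub's own z axis and vertical below 0.05 rad); the robot touches nothing.
It fails at once if the oil bottle, the mug or the sponge was moved more than 4 cm or knocked over (distance of any of oil, mug, sponge from where it was at the start of the episode above 0.04 m or angle between any of oil, mug, sponge's own z axis and vertical above 0.6 rad).
Of paper1, paper2, paper3, paper4 only 3 to 4 are there at a start; the rules pass over those that are not, and their reading is None.
Of jar1, jar2, jar3, jar4 only 3 to 4 are there at a start; the rules pass over those that are not, and their reading is None.
At some moment in a run one of jar1, jar2, jar3, jar4, tray may be knocked a few centimetres aside while the robot is not near it.
Once in a run the grip may slacken for a moment while it holds something.
It also fails if it takes over 208 s, if anything falls off the work surface, if the arm or the gripper's body presses on something with over 40 N, if the wrist force passes 120 N, or if a joint passes its speed limit or range.

## Robot

A 6-joint arm with a two-finger parallel gripper is mounted at the origin on the work surface. World frame = base frame: x ahead of the robot, y to its left, z up, the work surface at z = 0. Lengths are in m, angles in rad, forces in N, time in s.
With the tool pointing down it reaches from about 0.3 to 0.875 m from the base axis. Payload 6.4 kg.
Tool frame: the origin (TCP) lies on the centre line of the jaws, within the pads' length; the fingertips stand 8 mm ahead of it and the grasp point (between the pads) lies 11 mm behind it; z points along the fingers, y is the line along which they close (so a half turn about z gives the same grasp; the last joint's range is limited). The gripper opens to 85 mm and grips with 20 to 120 N. Pads are 22 mm wide; open, the fingers measure 114 mm over their backs; the gripper's body (76 mm by 85 mm) begins 54 mm behind the grasp point. The pads swing forward as they close: fully open they stand 13 mm farther back than shut.
Start: joints at [1.114, 0.181, 1.607, -0, 1.354, -0.206], TCP at [0.143, 0.557, 0.239] pointing down, gripper open.
Joint ranges: [-2.99, 2.99], [-0.89, 2.07], [0.3, 2.58], [-1.14, 4.28], [0, 2.63], [-3.12, 3.12]. Speed limits (rad/s): [2.57, 2.57, 3.01, 3.14, 3.14, 3.14].

## Interface

Orientations are given as [roll, pitch, yaw] about the fixed x, y, z axes, in that order (R = Rz(yaw) Ry(pitch) Rx(roll)).
In Python, from bench import r gives the robot as it stands.
- The arm moves only by the shell command python3 inch.py [FORCE], which reads ROWS from standard input. ROWS is a JSON list of rows, 1 to 8 of them, each an object with the fields finger_gap (the finger opening in m), pos (a list: dx, dy, dz in shares of 0.3 m (1.0 is 0.3 m)), spin (a turn about the tool's z in fractions of the full range, 1 being 4 rad); a field left out counts as zero (the opening has to be given); each row shifts and turns the commanded pose from where the row before left it, along the tool's axes as they then stand; what a row does not reach is not made up. A row lasts 1/8 s, in which the tool goes at most 0.0625 m and 0.188 rad, less where a joint would pass 70% of its speed; a pose out of reach is approached as far as the arm can. The fingers move at their own pace and stop on an object; FORCE is the grip in N (left out, the last holds). Time passes only in rows, so rows that do not move let the fingers close. It prints the time, the measured TCP pose, the force, the opening and the grip force at its end. Input that does not fit is refused with a message, and nothing moves.
- r.observe(): the state, without advancing time (a new reading comes with each control period).
- r.capture(name): name is "side" or "top"; returns a dict with "frame" (400x640x3 uint8, red, green, blue), "intrinsics" (3x3 intrinsics, pixels), "rvec" (rotation vector, rad) and "tvec" (3), from world to camera coordinates, as OpenCV has them. Camera axes: x right, y down, z forward; pixel columns grow to the right and rows downward; lengths in m; the calibration is good to about 2 mm. A picture is of the moment at which its call begins. There is no depth.
- r.hand_in(): hands the job in; it is judged then, once.
The state is a dict: "time_s": time; "q": joint angles; "qd": joint speeds; "tau": joint torques, N m; "position": TCP position; "tool_rot": TCP orientation; "contact_force": force on the tool from outside, world axes, zero at the start; "moment": the same for the moment, N m; "opening": finger opening in m; "finger_force": force on a finger pad.
Only numpy, scipy, OpenCV 4.12 (cv2) and the standard library are available. Lean on these libraries where they do the work, as an engineer would, in place of code of your own. Each camera call takes 0.05 s, during which the arm holds its last target. There are 200 camera calls.

## Working session

There is one attempt and no reset: what is moved stays moved. The work goes in short steps, Python scripts to look and compute and a shell command to move; the robot and the scene stay as the last step left them, time stands still between calls to the robot, and variables do not carry over. Pictures are saved under pics/ and viewed, at most 14 in all, crops included, and the job is handed in when it is done.

```bash
ls; mkdir -p pics; cat > h.py <<'E'
import numpy as np, cv2
from bench import r
def cap(n,f=None):
    c=r.capture(n)
    if f: cv2.imwrite('pics/'+f,cv2.cvtColor(c['frame'],cv2.COLOR_RGB2BGR))
    return c
def world(c,u,v,z):
    R,_=cv2.Rodrigues(np.array(c['rvec'],float)); t=np.array(c['tvec'],float).ravel(); K=np.array(c['intrinsics'])
    d=R.T@np.linalg.solve(K,[u,v,1.]); o=-R.T@t
    return (o+d*(z-o[2])/d[2]).round(4)
def proj(c,p):
    return cv2.projectPoints(np.array([p],float),np.array(c['rvec'],float),np.array(c['tvec'],float),np.array(c['intrinsics']),None)[0].ravel()
E
python3 - <<'E'
from h import *
for n in('top','side'):
    c=cap(n,n+'0.png'); R,_=cv2.Rodrigues(np.array(c['rvec'],float)); print(n,(-R.T@np.ravel(c['tvec'])).round(3),R[2].round(2),R[0].round(2))
print(r.observe())
E
```

```text
bench.py
inch.py
pics
top [0.452 0.002 0.97 ] [ 0.15  0.02 -0.99] [-0.01 -1.   -0.02]
side [ 0.374 -0.841  0.597] [ 0.21  0.83 -0.51] [ 0.97 -0.25 -0.02]
{'time_s': 0.1, 'q': array([ 1.11371216e+00,  1.81424782e-01,  1.60790398e+00, -1.21887522e-05,
        1.35379941e+00, -2.06327172e-01]), 'qd': array([-0.00046852, -0.00166938, -0.00091332,  0.00030433,  0.00047152,
       -0.00012757]), 'tau': array([ 1.56899541e-04, -4.45876944e+01, -3.52240062e+01, -3.78198592e-04,
        4.10096443e-03,  5.99742839e-05]), 'position': array([0.14246467, 0.55657684, 0.23849978]), 'tool_rot': array([-3.14008727e+00, -3.02929021e-04,  2.89083806e+00]), 'contact_force': array([ 0.97105596, -0.66835207, -0.56830111]), 'moment': array([ 0.01198352,  0.06942055, -0.0433521 ]), 'finger_force': 0.0, 'opening': 0.0852270336825423}
```

View pics/top0.png

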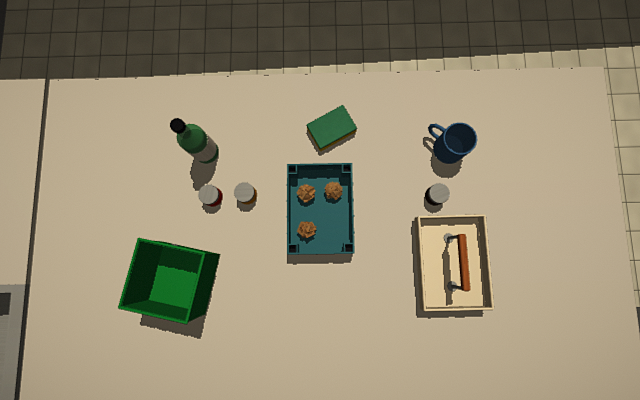

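View pics/side0.png

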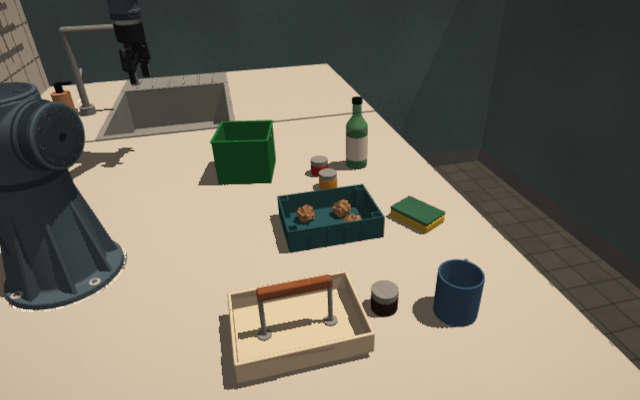

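The top view shows the caddy at (170,280), the tub at (320,209) with 3 paper balls, jars at (210,195), (245,193) and (437,194), and the tray at (453,263). I'll enlarge it to read the pixels more closely.

```bash
python3 - <<'E'
from h import *
im=cv2.imread('pics/top0.png')
cv2.imwrite('pics/a.png',cv2.resize(im[150:330,110:370],(780,540),interpolation=cv2.INTER_CUBIC))
cv2.imwrite('pics/b.png',cv2.resize(im[150:330,370:510],None,fx=3.3,fy=3.3,interpolation=cv2.INTER_CUBIC))
E
```

```text
(no output)
```

View pics/a.png

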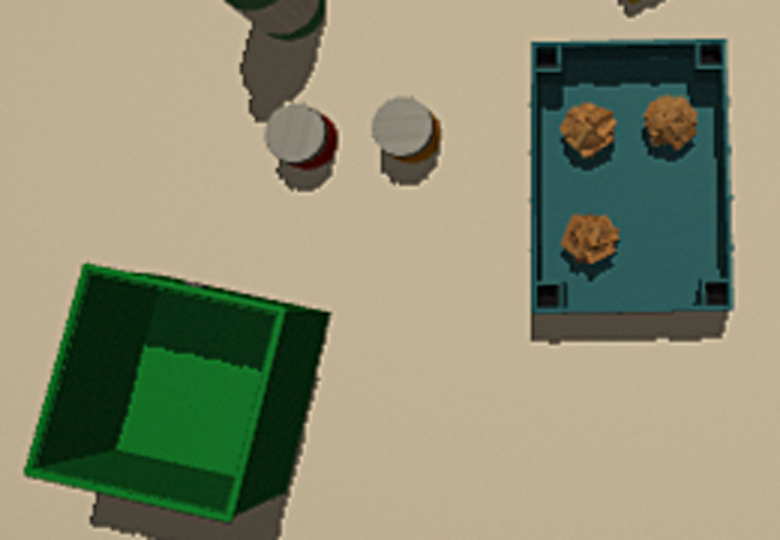

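View pics/b.png

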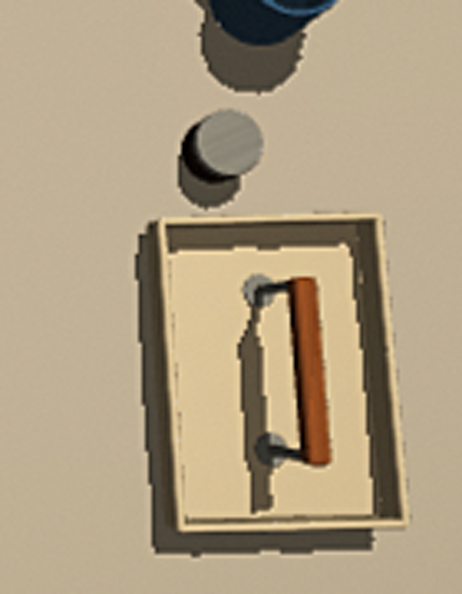

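```bash
cat > m.py <<'E'
from h import *
c=cap('top')
a=lambda u,v,z:world(c,110+(u+.5)/3-.5,150+(v+.5)/3-.5,z)[:2]
b=lambda u,v,z:world(c,370+(u+.5)/3.3-.5,150+(v+.5)/3.3-.5,z)[:2]
def rect(P):
    P=np.array(P); print(P.tolist(),'c',P.mean(0).round(4)); 
    L=((P[0]+P[1])-(P[2]+P[3]))/2; print('x-axis yaw',np.arctan2(L[1],L[0]).round(4),np.linalg.norm(L).round(3),np.linalg.norm(P[0]+P[3]-P[1]-P[2])/2)
rect([a(*p,.056) for p in((531,42),(726,40),(733,311),(531,311))])
rect([a(*p,.130) for p in((85,265),(283,312),(232,518),(27,473))])
rect([b(*p,.054) for p in((160,218),(382,217),(407,525),(180,528))])
print('bar',b(304,280,.12),b(317,462,.12))
print('papers',[a(*p,.03) for p in((588,130),(670,122),(590,239))])
print('jars',a(296,133,.046),a(403,127,.046),b(230,143,.046))
E
python3 m.py
```

```text
[[0.6832, 0.0936], [0.6818, -0.0659], [0.4627, -0.0653], [0.465, 0.094]] c [0.5732 0.0141]
x-axis yaw -0.0023 0.219 0.15941073520939547
[[0.5024, 0.4153], [0.4659, 0.2677], [0.3214, 0.2997], [0.3542, 0.4488]] c [0.411  0.3579]
x-axis yaw -0.2202 0.15 0.15234285345890042
[[0.5497, -0.2214], [0.5477, -0.3813], [0.3316, -0.3814], [0.3315, -0.2237]] c [ 0.4401 -0.302 ]
x-axis yaw 0.0055 0.217 0.15880284159926103
bar [ 0.4995 -0.2987] [ 0.3808 -0.2988]
papers [array([0.6138, 0.0489]), array([ 0.6193, -0.0194]), array([0.5231, 0.0481])]
jars [0.6128 0.288 ] [0.6162 0.1999] [ 0.6053 -0.2777]
```

Units first: shifts go in shares of 0.3 m and turns go in shares of 4 rad. So 0.165 rad is 0.0413.

```bash
echo '[{"finger_gap": 0.07,"spin": 0.0413},{"finger_gap": 0.07,"spin": 0.0413},{"finger_gap": 0.07,"spin": 0.0413},{"finger_gap": 0.07,"spin": 0.0413},{"finger_gap": 0.07,"spin": 0.0413},{"finger_gap": 0.07,"spin": 0.0413},{"finger_gap": 0.07,"spin": 0.0413},{"finger_gap": 0.07,"spin": 0.0413}]' | python3 inch.py 25
echo '[{"finger_gap": 0.07,"pos": [-0.14,0.13,0]},{"finger_gap": 0.07,"pos": [-0.14,0.13,0]},{"finger_gap": 0.07,"pos": [-0.14,0.13,0]},{"finger_gap": 0.07,"pos": [-0.14,0.13,0]},{"finger_gap": 0.07,"pos": [-0.14,0.13,0]},{"finger_gap": 0.07,"pos": [-0.14,0.13,0]}]' | python3 inch.py 
python3 - <<'E'
from h import *
c=cap('top')
w=lambda u,v,z:world(c,u,v,z)[:2]
print('oil base near edge',w(207,162,0),'cap',w(178,125,.21),'mug top',w(460,138,.09),'mug base near',w(450,163,0))
E
```

```text
time_s: 1.15
position: [0.1426, 0.5568, 0.2389]
tool_rot: [-3.141, 0.001, 1.565]
contact_force: [-0.0, -0.4, -0.2]
opening: 0.0697
finger_force: 0.0
time_s: 1.9
position: [0.3776, 0.3035, 0.2393]
tool_rot: [3.141, -0.0, 1.571]
contact_force: [-0.3, 0.3, -0.2]
opening: 0.0699
finger_force: 0.0
oil base near edge [0.7059 0.3081] cap [0.7315 0.3051] mug top [ 0.7291 -0.3212] mug base near [ 0.691  -0.3239]
```

```bash
echo '[{"finger_gap": 0.065,"pos": [-0.1417,0.1313,0]},{"finger_gap": 0.065,"pos": [-0.1417,0.1313,0]},{"finger_gap": 0.065,"pos": [-0.1417,0.1313,0]},{"finger_gap": 0.065,"pos": [-0.1417,0.1313,0]},{"finger_gap": 0.065,"pos": [-0.1417,0.1313,0.0667]},{"finger_gap": 0.065,"pos": [-0.1403,0.1307,0.1333]}]' | python3 inch.py
echo '[{"finger_gap": 0.065,"pos": [0,0,0.1667]},{"finger_gap": 0.065,"pos": [0,0,0.1667]},{"finger_gap": 0.065,"pos": [0,0,0.1333]},{"finger_gap": 0.065,"pos": [0,0,0.071]},{"finger_gap": 0},{"finger_gap": 0},{"finger_gap": 0},{"finger_gap": 0}]' | python3 inch.py
echo '[{"finger_gap": 0},{"finger_gap": 0},{"finger_gap": 0,"pos": [0,0,-0.1333]},{"finger_gap": 0,"pos": [0,0,-0.1667]},{"finger_gap": 0,"pos": [0,0,-0.1667]},{"finger_gap": 0,"pos": [0,0,-0.1333]}]' | python3 inch.py
```

```text
time_s: 2.7
position: [0.6111, 0.0533, 0.1844]
tool_rot: [3.138, 0.0, 1.57]
contact_force: [0.5, 0.7, 0.3]
opening: 0.0651
finger_force: 0.0
time_s: 3.7
position: [0.6096, 0.0549, 0.0237]
tool_rot: [3.139, 0.0, 1.571]
contact_force: [-0.4, -0.1, -0.6]
opening: 0.0375
finger_force: 25.0
time_s: 4.45
position: [0.6089, 0.055, 0.2046]
tool_rot: [3.14, 0.0, 1.571]
contact_force: [0.9, 0.1, -0.9]
opening: 0.0371
finger_force: 25.3
```

Converted, 0.045 m is 0.15, 0.043 m is 0.1433.

```bash
echo '[{"finger_gap": 0,"pos": [0.1433,-0.0943,0]},{"finger_gap": 0,"pos": [0.1433,-0.0943,0]},{"finger_gap": 0,"pos": [0.1433,-0.0943,0]},{"finger_gap": 0,"pos": [0.1433,-0.0943,0]},{"finger_gap": 0,"pos": [0.1433,-0.0943,0]},{"finger_gap": 0,"pos": [0.1433,-0.0943,0]},{"finger_gap": 0,"pos": [0.15,-0.0943,0]},{"finger_gap": 0,"pos": [0,0,0.1]}]' | python3 inch.py
echo '[{"finger_gap": 0,"pos": [0,0,0.0667]},{"finger_gap": 0.07},{"finger_gap": 0.07},{"finger_gap": 0.07},{"finger_gap": 0.07,"pos": [0,0,-0.1]},{"finger_gap": 0.07,"pos": [0,0,-0.1]}]' | python3 inch.py
```

```text
time_s: 5.45
position: [0.4098, 0.3617, 0.1743]
tool_rot: [3.137, -0.003, 1.576]
contact_force: [0.3, -0.5, -0.1]
opening: 0.0376
finger_force: 25.3
time_s: 6.2
position: [0.4108, 0.3578, 0.2136]
tool_rot: [3.141, -0.0, 1.57]
contact_force: [-0.4, 0.7, -0.0]
opening: 0.07
finger_force: 0.0
```

Converted, -0.0471 m is -0.157, 0.026 m is 0.0867.

```bash
echo '[{"finger_gap": 0.065,"pos": [-0.157,0.0867,0]},{"finger_gap": 0.065,"pos": [-0.157,0.0867,0]},{"finger_gap": 0.065,"pos": [-0.157,0.0867,0]},{"finger_gap": 0.065,"pos": [-0.157,0.0867,0]},{"finger_gap": 0.065,"pos": [-0.157,0.0867,0]},{"finger_gap": 0.065,"pos": [-0.157,0.0867,0]},{"finger_gap": 0.065,"pos": [-0.157,0.0867,0]},{"finger_gap": 0.065,"pos": [-0.157,0.0867,0.0667]}]' | python3 inch.py
echo '[{"finger_gap": 0.065,"pos": [0,0,0.1667]},{"finger_gap": 0.065,"pos": [0,0,0.1667]},{"finger_gap": 0.065,"pos": [0,0,0.1667]},{"finger_gap": 0.065,"pos": [0,0,0.08]},{"finger_gap": 0.065},{"finger_gap": 0},{"finger_gap": 0},{"finger_gap": 0}]' | python3 inch.py
echo '[{"finger_gap": 0},{"finger_gap": 0},{"finger_gap": 0,"pos": [0,0,-0.1333]},{"finger_gap": 0,"pos": [0,0,-0.1667]},{"finger_gap": 0,"pos": [0,0,-0.1667]},{"finger_gap": 0,"pos": [0,0,-0.1333]},{"finger_gap": 0}]' | python3 inch.py
```

```text
time_s: 7.2
position: [0.6211, -0.0211, 0.1952]
tool_rot: [3.136, 0.001, 1.57]
contact_force: [0.7, -0.1, -0.4]
opening: 0.0651
finger_force: 0.0
time_s: 8.2
position: [0.6203, -0.0192, 0.0208]
tool_rot: [3.138, 0.001, 1.571]
contact_force: [-0.2, -0.0, 7.8]
opening: 0.0374
finger_force: 24.9
time_s: 9.07
position: [0.6214, -0.0193, 0.2041]
tool_rot: [3.132, 0.002, 1.571]
contact_force: [0.9, 0.1, -0.3]
opening: 0.0372
finger_force: 25.3
```

Converted, 0.0471 m is 0.157, -0.026 m is -0.0867.

```bash
echo '[{"finger_gap": 0,"pos": [0.157,-0.0867,0]},{"finger_gap": 0,"pos": [0.157,-0.0867,0]},{"finger_gap": 0,"pos": [0.157,-0.0867,0]},{"finger_gap": 0,"pos": [0.157,-0.0867,0]},{"finger_gap": 0,"pos": [0.157,-0.0867,0]},{"finger_gap": 0,"pos": [0.157,-0.0867,0]},{"finger_gap": 0,"pos": [0.157,-0.0867,0]},{"finger_gap": 0,"pos": [0.157,-0.0867,0]}]' | python3 inch.py
echo '[{"finger_gap": 0,"pos": [0,0,0.1]},{"finger_gap": 0,"pos": [0,0,0.05]},{"finger_gap": 0.07},{"finger_gap": 0.07},{"finger_gap": 0.07},{"finger_gap": 0.07,"pos": [0,0,-0.0833]},{"finger_gap": 0.07,"pos": [0,0,-0.1]}]' | python3 inch.py
echo '[{"finger_gap": 0.065,"pos": [-0.1473,0.0533,0]},{"finger_gap": 0.065,"pos": [-0.1473,0.0533,0]},{"finger_gap": 0.065,"pos": [-0.1473,0.0533,0]},{"finger_gap": 0.065,"pos": [-0.1473,0.0533,0]},{"finger_gap": 0.065,"pos": [-0.1473,0.0533,0]},{"finger_gap": 0.065,"pos": [-0.1473,0.0533,0]},{"finger_gap": 0.065,"pos": [-0.1473,0.0533,0]},{"finger_gap": 0.065,"pos": [0,0,0.0667]}]' | python3 inch.py
```

```text
time_s: 10.07
position: [0.4091, 0.3592, 0.1978]
tool_rot: [-3.141, 0.0, 1.571]
contact_force: [0.6, -0.1, 0.2]
opening: 0.0374
finger_force: 25.3
time_s: 10.95
position: [0.4106, 0.3576, 0.2091]
tool_rot: [-3.141, 0.0, 1.57]
contact_force: [0.8, 0.1, 0.4]
opening: 0.0701
finger_force: 0.0
time_s: 11.95
position: [0.5255, 0.0449, 0.1907]
tool_rot: [3.136, 0.001, 1.566]
contact_force: [0.8, -0.2, -0.5]
opening: 0.0649
finger_force: 0.0
```

Converted, 0.05 m is 0.1667, 0.04 m is 0.1333.

```bash
echo '[{"finger_gap": 0.065,"pos": [0.0033,-0.0033,0.1667]},{"finger_gap": 0.065,"pos": [0,0,0.1667]},{"finger_gap": 0.065,"pos": [0,0,0.1333]},{"finger_gap": 0.065,"pos": [0,0,0.0933]},{"finger_gap": 0.065},{"finger_gap": 0},{"finger_gap": 0},{"finger_gap": 0}]' | python3 inch.py
echo '[{"finger_gap": 0},{"finger_gap": 0},{"finger_gap": 0,"pos": [0,0,-0.1333]},{"finger_gap": 0,"pos": [0,0,-0.1667]},{"finger_gap": 0,"pos": [0,0,-0.1667]},{"finger_gap": 0,"pos": [0,0,-0.1333]},{"finger_gap": 0}]' | python3 inch.py
echo '[{"finger_gap": 0,"pos": [0.149,-0.0543,0]},{"finger_gap": 0,"pos": [0.149,-0.0543,0]},{"finger_gap": 0,"pos": [0.149,-0.0543,0]},{"finger_gap": 0,"pos": [0.149,-0.0543,0]},{"finger_gap": 0,"pos": [0.149,-0.0543,0]},{"finger_gap": 0,"pos": [0.149,-0.0543,0]},{"finger_gap": 0,"pos": [0.149,-0.0543,0]},{"finger_gap": 0,"pos": [0,0,0.0667]}]' | python3 inch.py
```

```text
time_s: 12.95
position: [0.5229, 0.0494, 0.0223]
tool_rot: [3.139, 0.001, 1.571]
contact_force: [-0.9, 0.1, 6.6]
opening: 0.0374
finger_force: 24.7
time_s: 13.82
position: [0.5243, 0.0494, 0.2054]
tool_rot: [3.132, 0.001, 1.571]
contact_force: [-0.4, -0.6, 0.0]
opening: 0.0372
finger_force: 25.2
time_s: 14.82
position: [0.4065, 0.3656, 0.1809]
tool_rot: [3.14, -0.002, 1.575]
contact_force: [-0.2, -1.0, -0.7]
opening: 0.0379
finger_force: 25.2
```

Converted, -0.03 m is -0.1, -0.025 m is -0.0833.

```bash
echo '[{"finger_gap": 0,"pos": [0,0,0.0667]},{"finger_gap": 0.07},{"finger_gap": 0.07},{"finger_gap": 0.07},{"finger_gap": 0.07,"pos": [0,0,-0.0833]},{"finger_gap": 0.07,"pos": [0,0,-0.1]}]' | python3 inch.py
echo '[{"finger_gap": 0.066,"pos": [-0.1667,-0.0333,0]},{"finger_gap": 0.066,"pos": [-0.1667,-0.0333,0]},{"finger_gap": 0.066,"pos": [-0.1667,-0.0333,0]},{"finger_gap": 0.066,"pos": [-0.1667,-0.0333,0]},{"finger_gap": 0.066,"pos": [-0.1667,0,0]},{"finger_gap": 0.066}]' | python3 inch.py
python3 - <<'E'
from h import *
c=cap('top','t1.png')
E
```

```text
time_s: 15.58
position: [0.4074, 0.3622, 0.2162]
tool_rot: [-3.141, 0.0, 1.57]
contact_force: [0.2, 0.7, -0.3]
opening: 0.0701
finger_force: 0.0
time_s: 16.32
position: [0.3681, 0.1097, 0.2163]
tool_rot: [3.139, 0.001, 1.565]
contact_force: [0.1, 0.0, -0.5]
opening: 0.066
finger_force: 0.0
```

View pics/t1.png

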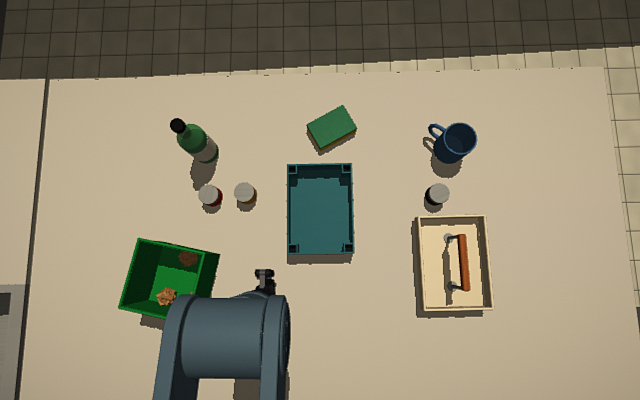

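All three balls are out of the tub: two show in the caddy at (167,297) and (188,258), and the third was released there behind the arm. The jars and tray haven't moved, so next is the orange jar.

Converted, 0.041 m is 0.1367, 0.04 m is 0.1333.

```bash
echo '[{"finger_gap": 0.066,"pos": [0.05,0.1367,0]},{"finger_gap": 0.066,"pos": [0.05,0.1367,0]},{"finger_gap": 0.066,"pos": [0.05,0.1367,0]},{"finger_gap": 0.066,"pos": [0.05,0.1367,0]},{"finger_gap": 0.066,"pos": [0.05,0.1367,0]},{"finger_gap": 0.066,"pos": [0.05,0.1367,0]},{"finger_gap": 0.066,"pos": [0,0,0.1]},{"finger_gap": 0.066,"pos": [0,0,0.1333]}]' | python3 inch.py 30
echo '[{"finger_gap": 0.066}]' | python3 inch.py
```

```text
time_s: 17.38
position: [0.6147, 0.205, 0.1454]
tool_rot: [3.139, -0.001, 1.573]
contact_force: [0.0, 0.3, -0.9]
opening: 0.0657
finger_force: 0.0
time_s: 17.5
position: [0.6105, 0.2039, 0.1413]
tool_rot: [-3.134, 0.001, 1.573]
contact_force: [0.0, 0.6, 0.8]
opening: 0.0656
finger_force: 0.0
```

Converted, 0.04 m is 0.1333, -0.004 m is -0.0133.

```bash
echo '[{"finger_gap": 0.066,"pos": [-0.0133,0.0133,0.1333]},{"finger_gap": 0.066,"pos": [0,0,0.1333]},{"finger_gap": 0.066,"pos": [0,0,0.1]},{"finger_gap": 0.066,"pos": [0,0,0.03]},{"finger_gap": 0.066},{"finger_gap": 0},{"finger_gap": 0},{"finger_gap": 0}]' | python3 inch.py
echo '[{"finger_gap": 0},{"finger_gap": 0,"pos": [0,0,-0.1333]},{"finger_gap": 0,"pos": [0,0,-0.1667]},{"finger_gap": 0,"pos": [0,0,-0.1667]},{"finger_gap": 0}]' | python3 inch.py
```

```text
time_s: 18.5
position: [0.6192, 0.199, 0.0288]
tool_rot: [3.138, -0.001, 1.571]
contact_force: [-0.8, 1.0, 6.7]
opening: 0.0491
finger_force: 31.8
time_s: 19.12
position: [0.6209, 0.199, 0.1728]
tool_rot: [3.131, -0.001, 1.571]
contact_force: [-0.4, 1.0, -0.5]
opening: 0.0487
finger_force: 31.8
```

Converted, 0.04 m is 0.1333, -0.0373 m is -0.1243.

```bash
echo '[{"finger_gap": 0,"pos": [-0.1243,-0.085,0]},{"finger_gap": 0,"pos": [-0.1243,-0.085,0]},{"finger_gap": 0,"pos": [-0.1243,-0.085,0]},{"finger_gap": 0,"pos": [-0.1243,-0.085,0]},{"finger_gap": 0,"pos": [0,0,0.1]},{"finger_gap": 0,"pos": [0,0,0.1333]},{"finger_gap": 0},{"finger_gap": 0}]' | python3 inch.py 40
```

```text
time_s: 20.12
position: [0.5158, 0.0493, 0.097]
tool_rot: [3.141, 0.0, 1.571]
contact_force: [0.1, -0.2, -1.6]
opening: 0.0487
finger_force: 43.6
```

Converted, 0.03 m is 0.1, 0.02 m is 0.0667.

```bash
echo '[{"finger_gap": 0,"pos": [0,0,0.1]},{"finger_gap": 0,"pos": [0,0,0.0667]},{"finger_gap": 0,"pos": [0,0,0.03]},{"finger_gap": 0},{"finger_gap": 0,"pos": [0,0,0.01]},{"finger_gap": 0}]' | python3 inch.py
```

```text
time_s: 20.88
position: [0.516, 0.0492, 0.0349]
tool_rot: [3.14, 0.0, 1.571]
contact_force: [-0.0, 0.1, -2.0]
opening: 0.0491
finger_force: 43.6
```

Converted, -0.05 m is -0.1667, -0.04 m is -0.1333.

```bash
echo '[{"finger_gap": 0,"pos": [0,0,0.0067]},{"finger_gap": 0},{"finger_gap": 0.06},{"finger_gap": 0.06},{"finger_gap": 0.06},{"finger_gap": 0.06,"pos": [0,0,-0.1333]},{"finger_gap": 0.06,"pos": [0,0,-0.1667]},{"finger_gap": 0.06,"pos": [0,0,-0.1667]}]' | python3 inch.py
echo '[{"finger_gap": 0.066,"pos": [0.1327,0.054,0]},{"finger_gap": 0.066,"pos": [0.1327,0.054,0]},{"finger_gap": 0.066,"pos": [0.1327,0.054,0]},{"finger_gap": 0.066,"pos": [0.1327,0.054,0]},{"finger_gap": 0.066,"pos": [0.1327,0.054,0]},{"finger_gap": 0.066,"pos": [0.1327,0.054,0]},{"finger_gap": 0.066},{"finger_gap": 0.066}]' | python3 inch.py
```

```text
time_s: 21.88
position: [0.5151, 0.0493, 0.1735]
tool_rot: [-3.141, -0.0, 1.571]
contact_force: [1.3, 0.0, -0.2]
opening: 0.0595
finger_force: 0.0
time_s: 22.88
position: [0.6121, 0.2877, 0.1716]
tool_rot: [-3.14, 0.001, 1.571]
contact_force: [-0.4, -0.3, 0.0]
opening: 0.0663
finger_force: 0.0
```

Converted, 0.05 m is 0.1667, 0.03 m is 0.1.

```bash
echo '[{"finger_gap": 0.066,"pos": [0,0,0.1667]},{"finger_gap": 0.066,"pos": [0,0,0.1667]},{"finger_gap": 0.066,"pos": [0,0,0.1]},{"finger_gap": 0.066,"pos": [0,0,0.0467]},{"finger_gap": 0.066},{"finger_gap": 0},{"finger_gap": 0},{"finger_gap": 0}]' | python3 inch.py
echo '[{"finger_gap": 0},{"finger_gap": 0,"pos": [0,0,-0.1333]},{"finger_gap": 0,"pos": [0,0,-0.1667]},{"finger_gap": 0,"pos": [0,0,-0.1667]},{"finger_gap": 0}]' | python3 inch.py
```

```text
time_s: 23.88
position: [0.6142, 0.2884, 0.0306]
tool_rot: [3.138, -0.001, 1.571]
contact_force: [0.2, -1.3, 6.4]
opening: 0.0489
finger_force: 42.3
time_s: 24.5
position: [0.6158, 0.2892, 0.1747]
tool_rot: [3.131, -0.003, 1.571]
contact_force: [0.7, 0.3, -2.0]
opening: 0.0489
finger_force: 42.1
```

Converted, -0.0389 m is -0.1297, -0.0121 m is -0.0403.

```bash
echo '[{"finger_gap": 0,"pos": [-0.1297,-0.0403,0]},{"finger_gap": 0,"pos": [-0.1297,-0.0403,0]},{"finger_gap": 0,"pos": [-0.1297,-0.0403,0]},{"finger_gap": 0,"pos": [-0.1297,-0.0403,0]},{"finger_gap": 0,"pos": [-0.1297,-0.0403,0]},{"finger_gap": 0,"pos": [-0.1297,-0.0403,0]},{"finger_gap": 0,"pos": [-0.1297,-0.0403,0]},{"finger_gap": 0,"pos": [-0.1297,-0.0403,0]}]' | python3 inch.py
echo '[{"finger_gap": 0,"pos": [0,0,0.1333]},{"finger_gap": 0,"pos": [0,0,0.1333]},{"finger_gap": 0},{"finger_gap": 0}]' | python3 inch.py
```

```text
time_s: 25.5
position: [0.5144, -0.024, 0.1671]
tool_rot: [-3.14, -0.001, 1.571]
contact_force: [0.7, -0.2, -0.9]
opening: 0.0489
finger_force: 42.1
time_s: 26.0
position: [0.5162, -0.023, 0.0889]
tool_rot: [3.141, 0.0, 1.571]
contact_force: [0.2, -0.9, -1.2]
opening: 0.0487
finger_force: 42.1
```

Converted, 0.03 m is 0.1, 0.02 m is 0.0667.

```bash
echo '[{"finger_gap": 0,"pos": [0,0,0.1]},{"finger_gap": 0,"pos": [0,0,0.0667]},{"finger_gap": 0,"pos": [0,0,0.0117]},{"finger_gap": 0},{"finger_gap": 0},{"finger_gap": 0.06},{"finger_gap": 0.06},{"finger_gap": 0.06}]' | python3 inch.py
echo '[{"finger_gap": 0.06,"pos": [0,0,-0.1333]},{"finger_gap": 0.06,"pos": [0,0,-0.1667]},{"finger_gap": 0.06,"pos": [0,0,-0.1667]},{"finger_gap": 0.06,"pos": [-0.1667,0,0]},{"finger_gap": 0.066,"pos": [-0.1667,0,0]},{"finger_gap": 0.066,"pos": [-0.1667,0,0]},{"finger_gap": 0.066,"pos": [-0.1667,0.0333,0]},{"finger_gap": 0.066}]' | python3 inch.py
python3 - <<'E'
from h import *
c=cap('top')['frame'][150:330,110:510]
cv2.imwrite('pics/t2.png',cv2.cvtColor(cv2.resize(c,(800,360),interpolation=cv2.INTER_CUBIC),cv2.COLOR_RGB2BGR))
E
```

```text
time_s: 27.0
position: [0.5161, -0.0232, 0.0351]
tool_rot: [3.141, 0.0, 1.571]
contact_force: [0.4, -0.7, 0.1]
opening: 0.0604
finger_force: 0.0
time_s: 28.0
position: [0.526, -0.2267, 0.1749]
tool_rot: [3.141, 0.001, 1.567]
contact_force: [0.1, 1.0, 1.3]
opening: 0.0664
finger_force: 0.0
```

View pics/t2.png

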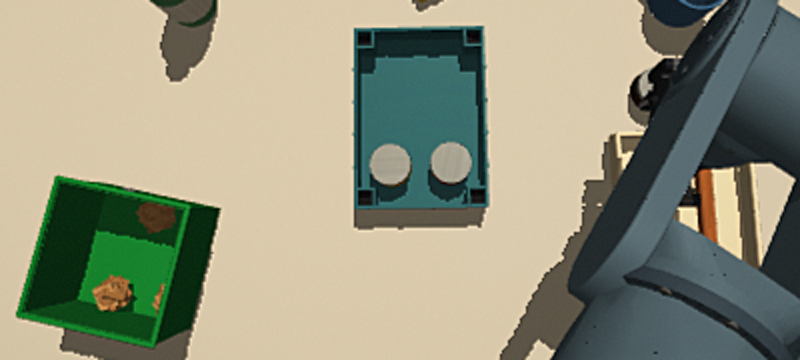

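Three balls are in the caddy at (157,217), (112,293) and (160,298), and two jars stand in the tub at (390,165) and (451,163). The black jar at about (655,85) is still in place.

Converted, 0.04 m is 0.1333, -0.026 m is -0.0867.

```bash
echo '[{"finger_gap": 0.062,"pos": [-0.0833,0.1333,0]},{"finger_gap": 0.062,"pos": [-0.0867,0.1333,0]},{"finger_gap": 0.062},{"finger_gap": 0.062},{"finger_gap": 0.062}]' | python3 inch.py
```

```text
time_s: 28.68
position: [0.6052, -0.2728, 0.175]
tool_rot: [-3.141, -0.0, 1.572]
contact_force: [-0.1, 0.3, -0.5]
opening: 0.0619
finger_force: 0.0
```

Converted, 0.05 m is 0.1667, 0.03 m is 0.1.

```bash
echo '[{"finger_gap": 0.062,"pos": [-0.0133,0.0033,0.1667]},{"finger_gap": 0.062,"pos": [0,0,0.1667]},{"finger_gap": 0.062,"pos": [0,0,0.1]},{"finger_gap": 0.062,"pos": [0,0,0.0567]},{"finger_gap": 0.062},{"finger_gap": 0},{"finger_gap": 0},{"finger_gap": 0}]' | python3 inch.py
echo '[{"finger_gap": 0},{"finger_gap": 0,"pos": [0,0,-0.1333]},{"finger_gap": 0,"pos": [0,0,-0.1667]},{"finger_gap": 0,"pos": [0,0,-0.1667]},{"finger_gap": 0}]' | python3 inch.py
```

```text
time_s: 29.68
position: [0.608, -0.2789, 0.0298]
tool_rot: [3.139, 0.002, 1.571]
contact_force: [-0.3, 1.0, 7.4]
opening: 0.0487
finger_force: 42.2
time_s: 30.3
position: [0.6097, -0.28, 0.1741]
tool_rot: [3.133, 0.006, 1.571]
contact_force: [0.5, -0.5, -0.9]
opening: 0.0487
finger_force: 41.9
```

Converted, 0.042 m is 0.14, 0.002 m is 0.0067.

```bash
echo '[{"finger_gap": 0,"pos": [0.14,0.0067,0]},{"finger_gap": 0,"pos": [0.14,0.0067,0]},{"finger_gap": 0,"pos": [0.14,0.0067,0]},{"finger_gap": 0,"pos": [0.14,0.0067,0]},{"finger_gap": 0,"pos": [0.14,0.0067,0]},{"finger_gap": 0,"pos": [0.14,0.0067,0]},{"finger_gap": 0,"pos": [0.14,0.0067,0]},{"finger_gap": 0}]' | python3 inch.py
echo '[{"finger_gap": 0,"pos": [0,0,0.1333]},{"finger_gap": 0,"pos": [0,0,0.1333]},{"finger_gap": 0},{"finger_gap": 0}]' | python3 inch.py
```

```text
time_s: 31.3
position: [0.6198, 0.019, 0.1664]
tool_rot: [-3.139, -0.001, 1.575]
contact_force: [1.4, -0.3, -0.4]
opening: 0.0486
finger_force: 41.9
time_s: 31.8
position: [0.6215, 0.0151, 0.0888]
tool_rot: [3.141, 0.0, 1.57]
contact_force: [0.6, 0.1, -0.2]
opening: 0.049
finger_force: 41.9
```

Converted, 0.03 m is 0.1, 0.02 m is 0.0667.

```bash
echo '[{"finger_gap": 0,"pos": [0,0,0.1]},{"finger_gap": 0,"pos": [0,0,0.0667]},{"finger_gap": 0,"pos": [0,0,0.0117]},{"finger_gap": 0},{"finger_gap": 0},{"finger_gap": 0.06},{"finger_gap": 0.06},{"finger_gap": 0.06}]' | python3 inch.py
echo '[{"finger_gap": 0.06,"pos": [0,0,-0.1333]},{"finger_gap": 0.06,"pos": [0,0,-0.1667]},{"finger_gap": 0.06,"pos": [0,0,-0.1667]},{"finger_gap": 0.05,"pos": [0.0667,-0.1667,-0.1]},{"finger_gap": 0.05,"pos": [0.0667,-0.1667,0]},{"finger_gap": 0.05,"pos": [0.0667,-0.1667,0]},{"finger_gap": 0.05,"pos": [0.0667,-0.1667,0]},{"finger_gap": 0.05,"pos": [0.0667,-0.1,0]}]' | python3 inch.py
echo '[{"finger_gap": 0.05,"spin": 0.0436},{"finger_gap": 0.05,"spin": 0.0436},{"finger_gap": 0.05,"spin": 0.0436},{"finger_gap": 0.05,"spin": 0.0436},{"finger_gap": 0.05,"spin": 0.0436},{"finger_gap": 0.05,"spin": 0.0436},{"finger_gap": 0.05,"spin": 0.0436},{"finger_gap": 0.05,"spin": 0.0436}]' | python3 inch.py
echo '[{"finger_gap": 0.05,"spin": 0.0436},{"finger_gap": 0.05}]' | python3 inch.py
python3 - <<'E'
from h import *
c=cap('top')['frame']
f=lambda a,s:cv2.cvtColor(cv2.resize(a,None,fx=s,fy=s,interpolation=cv2.INTER_CUBIC),cv2.COLOR_RGB2BGR)
cv2.imwrite('pics/t3.png',f(c[150:330,260:510],3.2))
cv2.imwrite('pics/t3b.png',f(c[155:265,280:365],5))
E
```

```text
time_s: 32.8
position: [0.621, 0.0159, 0.0346]
tool_rot: [3.141, 0.0, 1.571]
contact_force: [0.1, -0.3, 0.3]
opening: 0.0602
finger_force: 0.0
time_s: 33.8
position: [0.3887, 0.1165, 0.2042]
tool_rot: [-3.142, -0.0, 1.571]
contact_force: [0.3, 1.1, 0.9]
opening: 0.0499
finger_force: 0.0
time_s: 34.8
position: [0.3908, 0.1159, 0.2044]
tool_rot: [3.142, -0.0, 0.169]
contact_force: [-0.4, 1.0, -0.4]
opening: 0.0501
finger_force: 0.0
time_s: 35.05
position: [0.3909, 0.1159, 0.2044]
tool_rot: [3.142, -0.0, 0.002]
contact_force: [0.7, 0.5, -0.9]
opening: 0.05
finger_force: 0.0
```

View pics/t3.png

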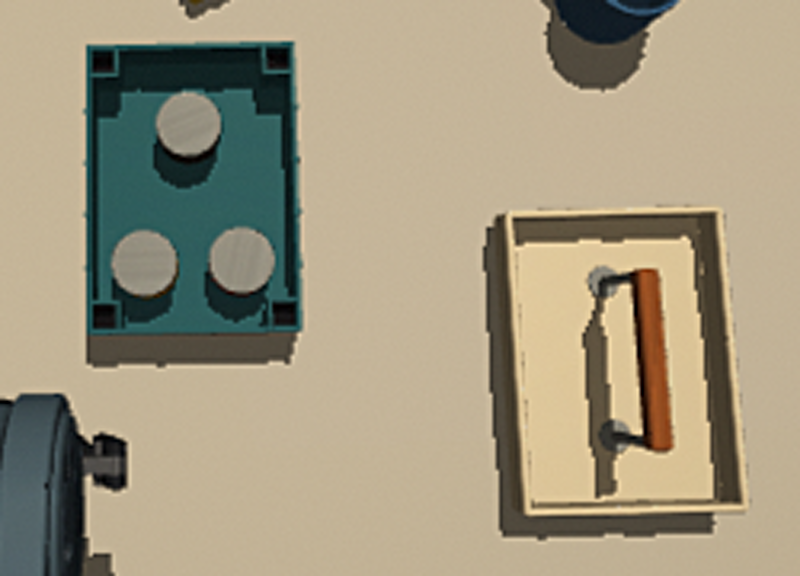

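View pics/t3b.png

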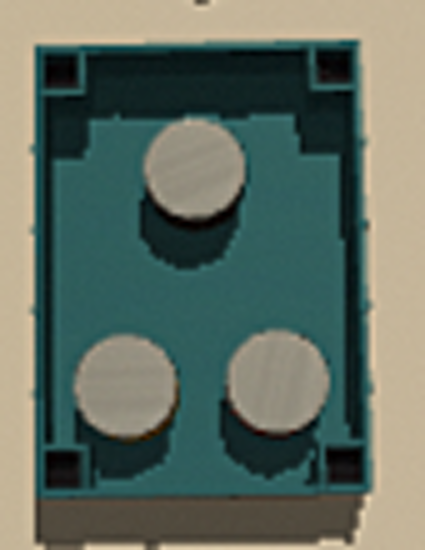

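Three jars stand in the tub, with lids in the zoomed crop at (195,169), (126,386) and (278,382). The sockets are at (65,73), (333,68), (345,466) and (66,468), and the tray hasn't moved.

```bash
cat > n.py <<'E'
from h import *
c=cap('top')
b=lambda u,v,z:world(c,280+(u+.5)/5-.5,155+(v+.5)/5-.5,z)[:2]
d=lambda u,v,z:world(c,260+(u+.5)/3.2-.5,150+(v+.5)/3.2-.5,z)[:2]
def rect(P):
    P=np.array(P); L=((P[0]+P[1])-(P[2]+P[3]))/2;W=P[0]+P[3]-P[1]-P[2]
    print('c',P.mean(0).round(4),'yaw',np.arctan2(L[1],L[0]).round(4),np.arctan2(-W[0],W[1]).round(4),np.linalg.norm(L).round(4),(np.linalg.norm(W)/2).round(4))
rect([b(*p,.056) for p in((36,43),(358,40),(372,494),(36,497))])
rect([b(*p,.056) for p in((65,73),(333,68),(345,466),(66,468))])
for p,q in(((195,169),(.6212,.0155)),((126,386),(.516,.0492)),((278,382),(.516,-.0232))): print('lid',b(*p,.05),b(*p,.05)-q)
rect([d(*p,.054) for p in((505,212),(721,209),(747,511),(525,514))])
P=[d(*p,.12) for p in((636,270),(657,268),(672,449),(649,451))];rect(P)
E
python3 n.py
```

```text
c [0.5733 0.0142] yaw 0.0 -0.0079 0.2206 0.1585
c [0.5727 0.0133] yaw 0.0008 -0.0042 0.1927 0.1318
lid [0.6212 0.0161] [0.     0.0006]
lid [0.5158 0.0509] [-0.0002  0.0017]
lid [ 0.5165 -0.0222] [0.0005 0.001 ]
c [ 0.4396 -0.301 ] yaw 0.0091 -0.0006 0.2188 0.1598
c [ 0.4404 -0.299 ] yaw 0.0066 0.0765 0.1217 0.015
```

Converted, 0.05 m is 0.1667, 0.006 m is 0.02.

```bash
echo '[{"finger_gap": 0.05,"pos": [0.02,0.1667,0]},{"finger_gap": 0.05,"pos": [0.02,0.1667,0]},{"finger_gap": 0.05,"pos": [0.02,0.1667,0]},{"finger_gap": 0.05,"pos": [0.02,0.1667,0]},{"finger_gap": 0.05,"pos": [0.02,0.1667,0]},{"finger_gap": 0.05,"pos": [0.02,0.1667,0]},{"finger_gap": 0.05,"pos": [0.02,0.1667,0]},{"finger_gap": 0.05,"pos": [0.02,0.1667,0]}]' | python3 inch.py 80
echo '[{"finger_gap": 0.05,"pos": [0.0033,0.0533,0]},{"finger_gap": 0.05},{"finger_gap": 0.05}]' | python3 inch.py
```

```text
time_s: 36.15
position: [0.439, -0.2859, 0.2043]
tool_rot: [3.142, -0.0, 0.003]
contact_force: [0.8, 0.0, -0.1]
opening: 0.0497
finger_force: 0.0
time_s: 36.52
position: [0.4399, -0.2986, 0.2041]
tool_rot: [-3.141, 0.0, 0.002]
contact_force: [-0.6, -0.0, -1.0]
opening: 0.05
finger_force: 0.0
```

```bash
echo '[{"finger_gap": 0.05,"pos": [0,0.0067,0.1333]},{"finger_gap": 0.05,"pos": [0,0,0.1333]},{"finger_gap": 0.05,"pos": [0,0,0.0767]},{"finger_gap": 0.05},{"finger_gap": 0.05},{"finger_gap": 0},{"finger_gap": 0},{"finger_gap": 0}]' | python3 inch.py
echo '[{"finger_gap": 0},{"finger_gap": 0}]' | python3 inch.py
```

```text
time_s: 37.52
position: [0.4405, -0.3024, 0.1024]
tool_rot: [3.141, -0.001, 0.0]
contact_force: [-1.2, 2.1, 6.9]
opening: 0.0144
finger_force: 79.4
time_s: 37.78
position: [0.4405, -0.3024, 0.1024]
tool_rot: [3.141, -0.001, 0.0]
contact_force: [-0.5, 1.8, 6.0]
opening: 0.0148
finger_force: 79.4
```

Converted, -0.03 m is -0.1, -0.02 m is -0.0667.

```bash
echo '[{"finger_gap": 0,"pos": [0,0,-0.05]},{"finger_gap": 0,"pos": [0,0,-0.1]},{"finger_gap": 0,"pos": [0,0,-0.1]},{"finger_gap": 0,"pos": [0,0,-0.0667]},{"finger_gap": 0,"pos": [0,0,-0.0333]},{"finger_gap": 0}]' | python3 inch.py
echo '[{"finger_gap": 0,"pos": [0.0333,-0.0833,0]},{"finger_gap": 0,"pos": [0.0567,-0.1333,0]},{"finger_gap": 0,"pos": [0.0567,-0.1333,0]},{"finger_gap": 0,"pos": [0.0567,-0.1333,0]},{"finger_gap": 0,"pos": [0.0567,-0.1333,0]},{"finger_gap": 0,"pos": [0.0567,-0.1333,0]},{"finger_gap": 0,"pos": [0.0567,-0.1333,0]},{"finger_gap": 0,"pos": [0.0333,-0.0833,0]}]' | python3 inch.py
echo '[{"finger_gap": 0,"pos": [0.0333,-0.0667,0]},{"finger_gap": 0},{"finger_gap": 0},{"finger_gap": 0}]' | python3 inch.py
```

```text
time_s: 38.52
position: [0.44, -0.3023, 0.2067]
tool_rot: [3.141, -0.001, 0.0]
contact_force: [-0.0, 0.8, -4.4]
opening: 0.0146
finger_force: 78.5
time_s: 39.52
position: [0.5615, -0.0099, 0.2047]
tool_rot: [-3.141, 0.003, 0.002]
contact_force: [-0.1, -0.5, -3.9]
opening: 0.0147
finger_force: 78.6
time_s: 40.02
position: [0.5714, 0.0072, 0.2058]
tool_rot: [3.142, 0.001, -0.001]
contact_force: [0.1, -0.2, -4.0]
opening: 0.0144
finger_force: 78.6
```

Converted, 0.02 m is 0.0667, -0.006 m is -0.02.

```bash
echo '[{"finger_gap": 0,"pos": [0.0067,-0.02,0.0667]},{"finger_gap": 0,"pos": [0,0,0.06]},{"finger_gap": 0},{"finger_gap": 0},{"finger_gap": 0}]' | python3 inch.py
python3 - <<'E'
from h import *
s=cap('side')['frame'][140:270,230:430]; 
cv2.imwrite('pics/s1.png',cv2.cvtColor(cv2.resize(s,None,fx=4,fy=4,interpolation=cv2.INTER_CUBIC),cv2.COLOR_RGB2BGR))
E
```

```text
time_s: 40.65
position: [0.5745, 0.0137, 0.1692]
tool_rot: [3.141, -0.002, 0.0]
contact_force: [-0.4, -0.3, -3.7]
opening: 0.0147
finger_force: 78.5
```

View pics/s1.png

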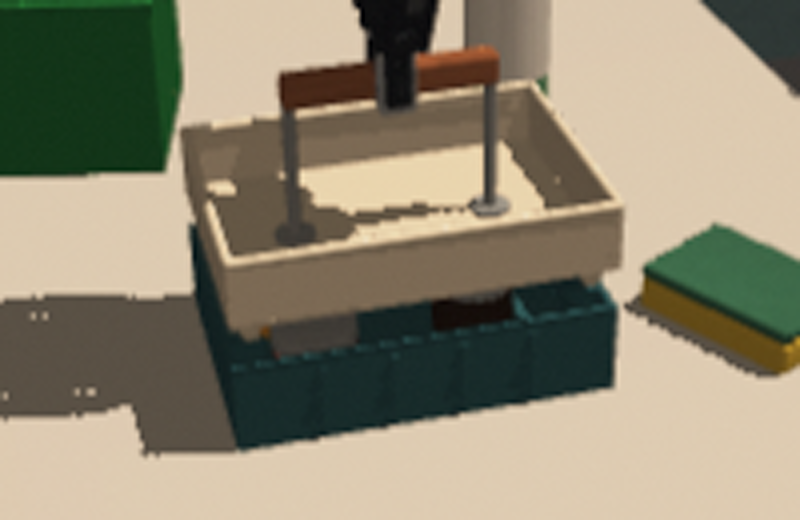

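The side view shows the tray level over the tub, its visible lugs at (245,330) and (590,278) lined up with the tub corners. I'll lower it slowly.

Converted, 0.006 m is 0.02, 0.005 m is 0.0167.

```bash
echo '[{"finger_gap": 0,"pos": [-0.0033,0,0.02]},{"finger_gap": 0,"pos": [0,0,0.0167]},{"finger_gap": 0,"pos": [0,0,0.01]},{"finger_gap": 0}]' | python3 inch.py; echo '[{"finger_gap": 0,"pos": [0,0,0.0133]},{"finger_gap": 0,"pos": [0,0,0.01]},{"finger_gap": 0}]' | python3 inch.py
```

```text
time_s: 41.2
position: [0.5726, 0.014, 0.1538]
tool_rot: [-3.141, 0.001, 0.0]
contact_force: [0.3, -0.9, -3.4]
opening: 0.0142
finger_force: 78.6
time_s: 41.58
position: [0.5727, 0.014, 0.1469]
tool_rot: [-3.141, 0.001, 0.0]
contact_force: [-0.5, -0.7, -3.7]
opening: 0.0147
finger_force: 78.6
```

Dropping in freely.

Converted, 0.002 m is 0.0067, 0.001 m is 0.0033.

```bash
echo '[{"finger_gap": 0,"pos": [0,0,0.0067]},{"finger_gap": 0,"pos": [0,0,0.0033]},{"finger_gap": 0},{"finger_gap": 0}]' | python3 inch.py; echo '[{"finger_gap": 0.04},{"finger_gap": 0.04},{"finger_gap": 0.04},{"finger_gap": 0.04,"pos": [0,0,-0.1]},{"finger_gap": 0.04,"pos": [0,0,-0.1667]},{"finger_gap": 0.04,"pos": [0,0,-0.1667]},{"finger_gap": 0.04}]' | python3 inch.py
echo '[{"finger_gap": 0.04,"pos": [-0.1333,0.15,0]},{"finger_gap": 0.04,"pos": [-0.1333,0.15,0]},{"finger_gap": 0.04,"pos": [-0.1333,0.15,0]},{"finger_gap": 0.04,"pos": [0,0.15,0]},{"finger_gap": 0.04,"pos": [0,0.15,0]},{"finger_gap": 0.04,"pos": [0,0.15,0]},{"finger_gap": 0.04},{"finger_gap": 0.04}]' | python3 inch.py
python3 - <<'E'
from h import *
t=cap('top')['frame'][130:350,110:370]
s=cap('side')['frame'][100:320,200:460]
cv2.imwrite('pics/f1.png',cv2.cvtColor(cv2.resize(np.hstack([t,s]),(800,338),interpolation=cv2.INTER_CUBIC),cv2.COLOR_RGB2BGR))
E
```

```text
time_s: 42.08
position: [0.573, 0.014, 0.1445]
tool_rot: [3.142, -0.0, 0.0]
contact_force: [-2.2, 0.5, -2.0]
opening: 0.0148
finger_force: 78.7
time_s: 42.95
position: [0.5756, 0.0135, 0.2799]
tool_rot: [3.14, -0.01, 0.0]
contact_force: [0.1, -0.5, -1.3]
opening: 0.0404
finger_force: 0.0
time_s: 43.95
position: [0.4526, -0.2554, 0.2733]
tool_rot: [-3.14, 0.001, -0.0]
contact_force: [-0.2, 0.2, -0.6]
opening: 0.0401
finger_force: 0.0
```

View pics/f1.png

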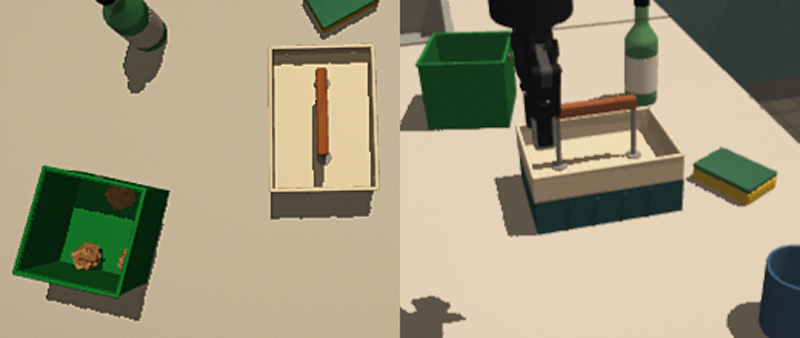

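The tray sits flush on the tub, with no gap along the seam from (530,195) to (683,178). The paper is in the caddy and the gripper is clear, so I'll hand in.

```bash
python3 -c "from bench import r; print(r.hand_in())"
```

```text
the job is handed in; nothing more can be done
None
```

I handed the job in at about 44 s with all three paper balls in the caddy, the three jars upright in the tub, and the tray seated flush on the rim. The oil bottle, mug and sponge were left alone, and the hand-in gave no verdict.

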